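# Rehang the lift-off door of a benchtop analyser

## Robot

A 6-joint arm with a two-finger parallel gripper is mounted at the origin on the work surface. World frame = base frame: x ahead of the robot, y to its left, z up, the work surface at z = 0. Lengths are in m, angles in degrees, forces in N, time in s.
With the tool pointing down it reaches from about 0.225 to 0.725 m from the base axis. Payload 3.1 kg.
Tool frame: the origin (TCP) lies midway between the tips of the shut fingers; the grasp point (between the pads) lies 19 mm behind it; z points along the fingers, y is the line along which they close (so a half turn about z gives the same grasp; the last joint's range is limited). The gripper opens to 85 mm and grips with 20 to 120 N. Pads are 22 mm wide; open, the fingers measure 114 mm over their backs; the gripper's body (76 mm by 85 mm) begins 54 mm behind the grasp point. The pads swing forward as they close: fully open they stand 13 mm farther back than shut.
Start: joints at [-72.811, 2.75, 5.684, 92.934, 0, 82.678], TCP at [0.218, -0.478, 0.231] pointing down, gripper open.
Joint ranges: [-166.93, 166.93], [-56.73, 111.36], [-69.38, 81.34], [-121.58, 131.49], [-85.45, 84.26], [-180, 180]. Speed limits (degrees/s): [159.86, 159.86, 180, 180, 180, 180].

## Interface

Orientations are given as [roll, pitch, yaw] about the fixed x, y, z axes, in that order (R = Rz(yaw) Ry(pitch) Rx(roll)).
In Python, from rig import * gives the robot as it stands.
- The arm moves only by the tool step_arm, never from a script. Its arguments are lists of equal length, an entry for each row: "slide": the shift along the tool's x, y, z in mm, a list of three; "angular": the turn, a rotation vector about the tool's x, y, z in degrees, a list of three; "jaw": the closure, from -1 (fully open) to 1 (shut). In form: {"slide": [[dx, dy, dz], ...], "angular": [[ax, ay, az], ...], "jaw": [jaw, ...]}. A call has 1 to 10 rows; each row shifts and turns the commanded pose from where the row before left it, along the tool's axes as they then stand; what a row does not reach is not made up. A row lasts 1/8 s, in which the tool goes at most 62.5 mm and 10.7 degrees, less where a joint would pass 70% of its speed; a pose out of reach is approached as far as the arm can. A call is refused whole if a number of a shift passes 62.5 or a number of a turn 10.7, either way. A call with a gripper value outside its range is refused whole. The fingers move at their own pace and stop on an object; "newtons" is the grip in N (left out, the last holds). Time passes only in rows, so rows that do not move let the fingers close. It gives the time, the measured TCP pose, the force, the opening and the grip force at its end, in the units of the state.
- get_obs(): the state, without advancing time (a new reading comes with each control period).
- grab_frame(name): name is "scene" or "top" or "wrist"; returns the picture (420x560x3 uint8, red, green, blue); there is no depth.
- calibration(name): a dict with "K" (3x3 intrinsics, pixels), "view" (4x4, takes a point from world to camera coordinates); the wrist camera has in their place "tool_from_camera" (4x4, takes a point from camera to tool coordinates, whose origin is the TCP and whose axes are the flange's). Camera axes: x right, y down, z forward; pixel columns grow to the right and rows downward; lengths in m; the calibration is good to about 2 mm. A picture is of the moment at which its call begins: read the wrist's pose just before it. calibration takes no time and is no camera call.
- sign_off(): hands the job in; it is judged then, once.
The state is a dict: "time": time; "joint_pos": joint angles; "joint_velocities": joint speeds; "joint_efforts": joint torques, N m; "position": TCP position; "ee_rot": TCP orientation; "wrist_force": force on the tool from outside, world axes, zero at the start; "ft_torque": the same for the moment, N m; "grip_width": finger opening in m; "gripper_force": force on a finger pad.
Only numpy, scipy, OpenCV 4.12 (cv2) and the standard library are available. Lean on these libraries where they do the work, as an engineer would, in place of code of your own. Each camera call takes 0.05 s, during which the arm holds its last target. There are 200 camera calls.

## Task

The washed bay door of the small bench analyser stands upright in the white drying rack. Lift it out and, holding it swung open about square to the analyser's front, lower both its hinge knuckles together onto the two upright hinge pins until it is fully down; the hinge strip is clamped in slots and may sit several millimetres to either side, so feel for the pins and never press or drop the door hard onto them. Then swing the door fully shut, let go, and leave the other things on the bench where they are.

Things in the scene. Friction and masses are not known exactly. Their poses are not given: they have to be found in the camera images.
- analyser: Off-white bench analyser, fixed, 300 deep x 320 wide x 240 mm high; grey display hood to 285 mm on its rear half only. Origin: centre of its underside, on the bench; z up. Its front face with the open bay lies at x = -150 mm and looks along its own -x; y runs along the front. The door belongs on the front, hinged at the +y side of the bay.
- hinge_place (a point): Middle of the hinge's adjusting range, fixed on the analyser at its (-166, 105, 65) mm, axes as the analyser's. Two upright steel pins, one above the other on one axis, 10 mm thick, 18 mm long, 1.5 mm chamfer at the flat tip. Their true axis lies up to 7 mm to either side of this point along y (see or feel), exact in x. Lower shoulder (20 mm round) is level with this point.
- hinge_upper (a point): 106 mm higher: level with the shoulder of the upper pin, which is like the lower one and straight above it; below each shoulder its bracket is 14 mm high, so bring the door in level with its knuckles 20 to 60 mm above their shoulders. The strip is screwed fast and does not move; a knuckle set down 3 to 13 mm off the axis stands on the pin's tip, farther off it slips down beside.
- lip_under (a point): Underside of the lip over the shut door, middle of its outer edge: the lip stands 18 mm out from the front face, 5 mm less than the shut door, and is 150 mm long along y, ending 40 mm short of the hinge place. The shut door passes 8 mm below it, less than the pins' length, so the door goes onto the pins only while swung well open (about 90 degrees).
- bumper (a point): Outer face of the upper of two rubber bumpers that the free side of the shut door rests against; 158 mm in front of the analyser's centre, 190 mm above the bench. The middle plane of the shut door then lies on the hinge place (7 mm of half thickness plus 1 mm).
- door_centre (a point): Centre of the loose door, an off-white slab 165 wide x 170 high x 14 mm thick, 0.45 kg, upright in the rack: 85 mm below its upper edge. z up; x across the thickness, outer face towards -x; y along the width, hinge knuckles beyond its +y edge. The plain upper edge can be pinched across the thickness. When shut its axes match the analyser's; swung open 90 degrees it is turned -90 degrees about z.
- door: The same door; origin at the middle of its lower edge, axes as door_centre. Grey vertical finger pull on the outer (-x) face: 62 mm from the middle towards the free (-y) edge, 10 mm wide, 16 mm proud, from 25 to 100 mm above the lower edge; the face above it is flat.
- knuckle_low (a point): Centre of the lower mouth of the door's lower knuckle, at door y = +94.5 mm, 20 mm above the lower edge (65 mm below door_centre), mid-thickness. Knuckles are steel barrels 24 mm long, 20 mm outside, bore 12 mm right through (1 mm play each side of the pin). Fully down, this point is level with hinge_place; 2 mm of sag at the free edge is normal.
- knuckle_high (a point): Centre of the lower mouth of the upper knuckle, 106 mm straight above knuckle_low.
- rack: White drying rack, fixed, 150 x 240 mm (long side along y), 12 mm rim, on the bench; origin at the centre of its underside. The door stands on its floor (6 mm up) between two wire hoops 55 mm high, with 1 mm play at each face; the hoops run along y. Two more hoops stand 52 mm to either side of the middle.
- reagent_bottle: Bystander: amber reagent bottle, 54 mm wide, 110 mm high, loose; origin at its underside.
- beaker: Bystander: open glass beaker, 68 mm wide, 85 mm high, loose; origin at its underside.
- carousel_lid: Bystander: round white carousel lid lying flat, 210 mm across, 30 mm high with its knob, loose; origin at its underside.

How it is judged:
By the outcome, as a careful person would: the job done as asked, in the order asked, and still so for the second after the job is handed in, with the robot touching nothing.
It also fails if it takes over 70 s, if anything falls off the work surface, if the arm or the gripper's body presses on something with over 40 N, if the wrist force passes 120 N, or if a joint passes its speed limit or range.

## Working session

There is one attempt and no reset: what is moved stays moved. The work goes in short steps, Python scripts to look and compute and a tool call to move; the robot and the scene stay as the last step left them, time stands still between calls to the robot, and variables do not carry over. Pictures are saved under pics/ and viewed, at most 10 in all, crops included, and the job is handed in when it is done.

Besides the shell and the picture viewer there is one more tool, called after "Call:" by a JSON object that holds its "api" and its "payload". step_arm: Moves the arm, as the interface text tells. Its arguments: {"type":"object","properties":{"slide":{"type":"array","items":{"type":"array","items":{"type":"number"}}},"angular":{"type":"array","items":{"type":"array","items":{"type":"number"}}},"jaw":{"type":"array","items":{"type":"number"}},"newtons":{"type":"number"}},"required":["slide","angular","jaw"]}

```bash
mkdir -p pics; ls; python3 - <<'E'
from rig import *
import cv2,numpy as np
print(get_obs())
ims=[]
for n in("scene","top"):
    im=grab_frame(n)[:,:,::-1]; cv2.imwrite(f"pics/{n}0.png",im); c=calibration(n); print(n,np.array(c["K"]).round(1).tolist(),np.array(c["view"]).round(4).tolist())
print(calibration("wrist"))
E
```

```text
pics
{'time': 0.0, 'joint_pos': array([-7.28126327e+01,  2.79149284e+00,  5.58996462e+00,  9.29361701e+01,
       -9.16622939e-04,  8.26782911e+01]), 'joint_velocities': array([-0.00885683, -0.06513769,  0.0254111 , -0.07895638,  0.04617455,
        0.0077363 ]), 'joint_efforts': array([-1.84042190e-03, -3.38775015e+01,  3.20018971e+01,  2.03466928e-02,
       -2.83045966e-05,  1.47560065e-06]), 'position': array([ 0.21758819, -0.47708204,  0.2301155 ]), 'ee_rot': array([-1.79863308e+02, -1.66391626e-02,  2.45090575e+01]), 'wrist_force': array([ 0.30674103, -0.40313005,  0.39827808]), 'ft_torque': array([0.03131775, 0.00516681, 0.04674531]), 'gripper_force': 0.0, 'grip_width': 0.08531520906314805}
scene [[398.0, 0.0, 280.9], [0.0, 398.0, 210.4], [0.0, 0.0, 1.0]] [[-0.2335, 0.9722, 0.0186, 0.0767], [0.754, 0.1931, -0.6278, -0.2868], [-0.614, -0.1325, -0.7781, 1.4039], [0.0, 0.0, 0.0, 1.0]]
top [[504.8, 0.0, 273.4], [0.0, 504.8, 215.0], [0.0, 0.0, 1.0]] [[-0.0083, -1.0, 0.0002, 0.056], [-0.9951, 0.0082, -0.0989, 0.5286], [0.0989, -0.0011, -0.9951, 1.3406], [0.0, 0.0, 0.0, 1.0]]
{'K': array([[354.43953249,   0.        , 279.88142429],
       [  0.        , 354.43953249, 210.20512277],
       [  0.        ,   0.        ,   1.        ]]), 'tool_from_camera': array([[-1.92887043e-04, -9.55653467e-01, -2.94493486e-01,
         7.53707535e-02],
       [ 9.99999929e-01, -2.79464649e-04,  2.51904830e-04,
         3.13772175e-05],
       [-3.23034243e-04, -2.94493416e-01,  9.55653454e-01,
        -1.42985276e-01],
       [ 0.00000000e+00,  0.00000000e+00,  0.00000000e+00,
         1.00000000e+00]])}
```

View pics/scene0.png

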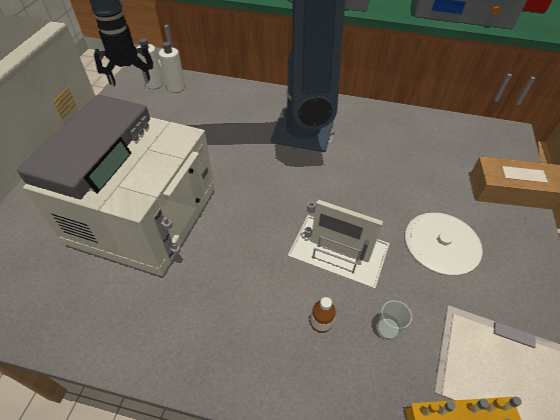

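View pics/top0.png

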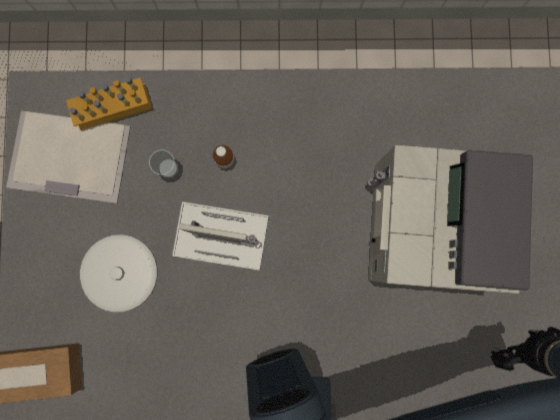

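The scene view shows the analyser at left (hinge pins near (167,225)) and the rack with the door at (340,240). In the top view the analyser's front edge runs (396,147)-(388,286) and its front faces +y. The door's upper edge runs (182,228)-(258,240) with the knuckles at its right end, so it already stands close to the swung-open orientation.

```bash
cat > h.py <<'E'
from rig import *
import cv2,numpy as np
from scipy.spatial.transform import Rotation as R
def cam(n,obs=None):
    c=calibration(n)
    if n=="wrist":
        T=np.eye(4);T[:3,:3]=R.from_euler("xyz",obs["ee_rot"],degrees=True).as_matrix();T[:3,3]=obs["position"]
        return c["K"],np.linalg.inv(T@c["tool_from_camera"])
    return c["K"],c["view"]
def plane(n,uv,z,obs=None):
    K,V=cam(n,obs);d=V[:3,:3].T@np.linalg.inv(K)@[uv[0],uv[1],1];o=-V[:3,:3].T@V[:3,3]
    return o+d*(z-o[2])/d[2]
def proj(n,P,obs=None):
    K,V=cam(n,obs);p=K@(V[:3,:3]@np.asarray(P,float).T+V[:3,3:]);return (p[:2]/p[2]).T
def local(P,o,yaw): return np.asarray(o)+np.asarray(P)@R.from_euler("z",yaw,degrees=True).as_matrix().T
E
python3 - <<'E'
from h import *
t=cv2.imread("pics/top0.png")
a=cv2.resize(t[190:280,165:275],None,fx=3.6,fy=3.6,interpolation=cv2.INTER_CUBIC)
b=cv2.resize(t[140:300,360:540],None,fx=2.2,fy=2.2,interpolation=cv2.INTER_CUBIC)
o=np.zeros((600,800,3),np.uint8);o[:a.shape[0],:a.shape[1]]=a;o[:b.shape[0],400:400+b.shape[1]]=b
s=cv2.imread("pics/scene0.png");c=cv2.resize(s[200:285,140:190],None,fx=2.7,fy=2.7);o[360:360+c.shape[0],:c.shape[1]]=c
d=cv2.resize(s[195:285,285:395],None,fx=2.5,fy=2.5);o[360:360+d.shape[0],200:200+d.shape[1]]=d
cv2.imwrite("pics/c1.png",o)
E
```

```text
(no output)
```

View pics/c1.png

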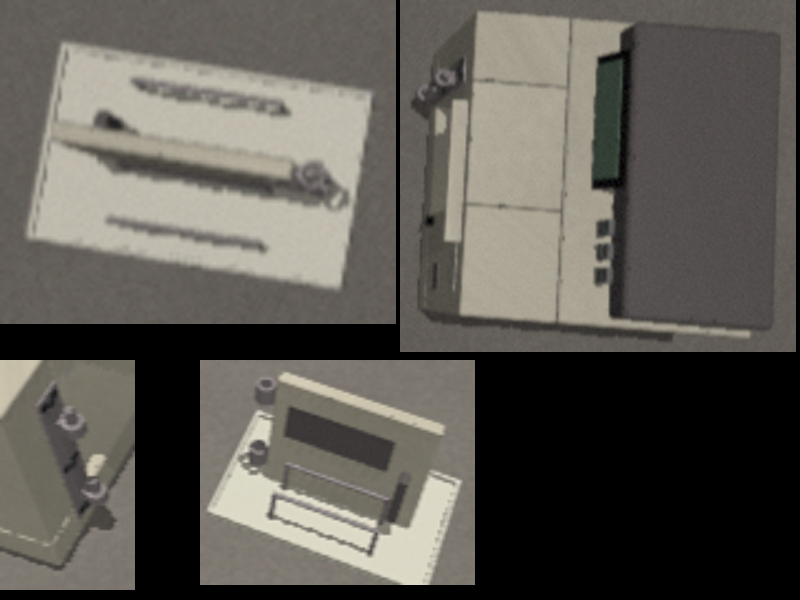

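The crop shows the analyser's top front corners at about (395.5,145.5) and (388.2,284.5), the upper pin at (380,175) and the lower at (371,184). The door's upper edge runs (179.4,226.4)-(246.4,237.2).

```bash
python3 - <<'E'
from h import *
f=lambda uv,z:plane("top",uv,z)
p=lambda n,x:print(n,np.round(x,4).tolist())
A=f((395.5,145.5),.24);B=f((388.2,284.5),.24);p("front",[A,B]);d=A-B;p("w,yawY",[np.linalg.norm(d),np.degrees(np.arctan2(d[1],d[0]))])
for uv in((465.5,150.5),(532.3,155),(529.5,289),(457.7,284.5)):p("hood",f(uv,.285))
yaw=np.degrees(np.arctan2(d[1],d[0]))-90
o=local([.150,0,0],(A+B)/2,yaw);o[2]=0
h=local([-.166,.105,.065],o,yaw);p("an,yaw",[*o,yaw]);p("hinge",h)
p("pinU",f((380.3,175),.189));p("pinL",f((371.4,184),.083))
L=f((179.4,226.4),.176);Rr=f((246.4,237.2),.176);e=Rr-L
p("door",[(L+Rr)/2,L,Rr]);p("len,yaw",[np.linalg.norm(e),np.degrees(np.arctan2(e[1],e[0]))-90])
c=[f(u,.012) for u in((182.2,201.7),(268.1,215.6),(260,270.3),(172.5,256.7))]
p("rack",np.mean(c,0));e=c[1]-c[0];e2=c[2]-c[3];p("rackyaw",[np.degrees(np.arctan2(e[1],e[0]))-90,np.degrees(np.arctan2(e2[1],e2[0]))-90,np.linalg.norm(e),np.linalg.norm(c[2]-c[1])])
p("bottle",f((222,154),.11));p("beaker",f((163,163),.05))
print(get_obs()["time"])
E
```

```text
front [[0.667, -0.2318, 0.24], [0.3484, -0.2051, 0.24]]
w,yawY [0.3197, -4.7901]
hood [0.6437, -0.3757, 0.285]
hood [0.6323, -0.5235, 0.285]
hood [0.338, -0.5, 0.285]
hood [0.3489, -0.3453, 0.285]
an,yaw [0.4952, -0.3679, 0.0, -94.7901]
hinge [0.6137, -0.2113, 0.065]
pinU [0.6073, -0.2056, 0.189]
pinL [0.6026, -0.2046, 0.083]
door [[0.4748, 0.1976, 0.176], [0.4884, 0.2781, 0.176], [0.4611, 0.1171, 0.176]]
len,yaw [0.1633, -189.6278]
rack [0.4743, 0.1959, 0.012]
rackyaw [-189.7065, -189.2542, 0.2387, 0.1503]
bottle [0.6794, 0.1827, 0.11]
beaker [0.6695, 0.3473, 0.05]
0.1
```

Call:
{"api": "step_arm", "payload": {"slide": [[0, 0, -15], [0, 0, -15], [0, 0, -15], [0, 0, -15], [0, 0, -15], [0, 0, -15], [0, 0, -15], [0, 0, -15], [0, 0, -15], [0, 0, -15]], "angular": [[0, 0, 10], [0, 0, 10], [0, 0, 10], [0, 0, 10], [0, 0, 10], [0, 0, 10], [0, 0, 10], [0, 0, 10], [0, 0, 10], [0, 0, 10]], "jaw": [-1, -1, -1, -1, -1, -1, -1, -1, -1, -1]}}

```text
time: 1.35
position: [0.2065, -0.4806, 0.3811]
ee_rot: [-179.4, 0.1, -74.5]
wrist_force: [-0.1, -0.1, 0.8]
grip_width: 0.0854
gripper_force: 0.0
```

Call:
{"api": "step_arm", "payload": {"slide": [[0, 0, 0], [0, 0, 0], [-50, -46, 0], [-50, -46, 0], [-50, -46, 0], [-50, -46, 0], [-50, -46, 0], [-50, -46, 0], [-50, -46, 0], [-46, -42, 50]], "angular": [[0, 0, 9.5], [0, 0, 10], [0, 0, 0], [0, 0, 0], [0, 0, 0], [0, 0, 0], [0, 0, 0], [0, 0, 0], [0, 0, 0], [0, 0, 0]], "jaw": [-1, -1, -1, -1, -1, -1, -1, -1, -1, -1]}}

```text
time: 2.6
position: [0.184, -0.124, 0.4009]
ee_rot: [-164.8, 0.5, -76.2]
wrist_force: [-0.5, -0.4, 0.7]
grip_width: 0.0857
gripper_force: 0.0
```

Call:
{"api": "step_arm", "payload": {"slide": [[0, 0, 40], [0, 0, 35], [0, 0, 0], [0, 0, 0]], "angular": [[0, 0, 0], [0, 0, 0], [0, 0, 0], [0, 0, 0]], "jaw": [-1, -1, -1, -1]}}

```text
time: 3.1
position: [0.1883, -0.1232, 0.3279]
ee_rot: [-164.2, 0.7, -75.9]
wrist_force: [0.2, 0.0, 0.6]
grip_width: 0.0853
gripper_force: 0.0
```

```bash
python3 - <<'E'
from h import *
o=get_obs();im=grab_frame("wrist")[:,:,::-1];cv2.imwrite("pics/w1.png",im);np.save("w1.npy",[o["position"],o["ee_rot"]])
print(o["time"],o["position"],o["ee_rot"],o["joint_pos"])
print(proj("wrist",[[.6137,-.2113,.189],[.6137,-.2113,.083]],o))
E
```

```text
3.1 [ 0.18833299 -0.1231651   0.32794698] [-164.20096428    0.72852236  -75.87524335] [-75.93018591 -44.31908558 -18.07558596 116.98756651  15.79832969
 179.94290518]
[[-83.88930408 -29.1535599 ]
 [ 22.78545992  -0.78697267]]
```

View pics/w1.png

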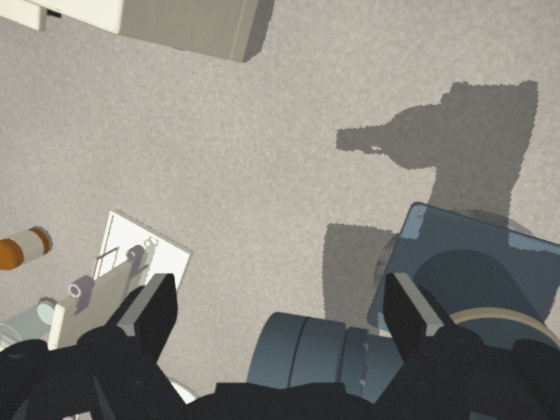

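The wrist picture shows the arm stopped short because joint 6 hit its +180 limit. The rack and door are at lower left (140,250) and the analyser edge is at the top. I'll turn the other way and plan each move from the measured pose.

```bash
cat >> h.py <<'E'
import json
def plan(P,dyaw,n,obs=None):
    o=obs or get_obs();R0=R.from_euler("xyz",o["ee_rot"],degrees=True);y0=o["ee_rot"][2]
    down=lambda y:R.from_euler("xyz",[180,0,y],degrees=True)
    E=(down(y0).inv()*R0).as_rotvec();p=o["position"].copy();r=R0;S=[];A=[]
    for i in range(1,n+1):
        s=i/n;q=o["position"]+s*(np.array(P)-o["position"]);t=down(y0+dyaw*s)*R.from_rotvec(E*(1-s))
        S.append((r.inv().apply(q-p)*1000).round(1).tolist());A.append(((r.inv()*t).as_rotvec(degrees=True)).round(1).tolist());p,r=q,t
    print("t",round(o["time"],2),"yaw0",round(y0,2));print(S);print(A)
E
python3 -c "
from h import *
plan([.43,-.05,.40],100,10)"
```

```text
t 3.15 yaw0 -75.88
[[-1.3, -26.2, -0.0], [3.1, -26.1, -0.8], [7.4, -25.1, -1.8], [11.5, -23.4, -2.8], [15.2, -21.0, -3.9], [18.5, -18.0, -4.8], [21.2, -14.4, -5.7], [23.3, -10.4, -6.4], [24.6, -6.0, -6.9], [25.2, -1.4, -7.1]]
[[-1.7, -2.5, -9.7], [-1.7, -2.3, -9.7], [-1.7, -2.0, -9.8], [-1.7, -1.7, -9.8], [-1.6, -1.4, -9.9], [-1.6, -1.2, -9.9], [-1.6, -0.9, -10.0], [-1.6, -0.6, -10.0], [-1.6, -0.3, -10.0], [-1.6, -0.1, -10.0]]
```

Call:
{"api": "step_arm", "payload": {"slide": [[-1, -26, 0], [3, -26, -1], [7, -25, -2], [11.5, -23.5, -3], [15, -21, -4], [18.5, -18, -5], [21, -14.5, -5.5], [23.5, -10.5, -6.5], [24.5, -6, -7], [25, -1.5, -7]], "angular": [[-1.7, -2.5, -9.7], [-1.7, -2.3, -9.7], [-1.7, -2, -9.8], [-1.7, -1.7, -9.8], [-1.6, -1.4, -9.9], [-1.6, -1.2, -9.9], [-1.6, -0.9, -10], [-1.6, -0.6, -10], [-1.6, -0.3, -10], [-1.6, -0.1, -10]], "jaw": [-1, -1, -1, -1, -1, -1, -1, -1, -1, -1]}}

```text
time: 4.4
position: [0.4295, -0.05, 0.4007]
ee_rot: [180.0, -0.1, 24.5]
wrist_force: [-0.3, -0.2, -0.0]
grip_width: 0.0852
gripper_force: 0.0
```

```bash
python3 -c "
from h import *
print(get_obs()['joint_pos'],get_obs()['ee_rot'],get_obs()['position']);y=get_obs()['ee_rot'][2]
plan([.615,-.114,.25],265-y,24)"
```

```text
[-1.56047805e+01 -4.20011656e+00  1.88816777e+01  1.12963189e+02
  9.00428994e-02  1.39910651e+02] [ 1.79992507e+02 -1.48723662e-01  2.44846718e+01] [ 0.42953543 -0.04999231  0.40070063]
t 4.4 yaw0 24.48
[[5.9, 5.6, 6.3], [4.8, 6.6, 6.3], [3.6, 7.3, 6.3], [2.3, 7.8, 6.3], [0.9, 8.1, 6.3], [-0.5, 8.2, 6.3], [-1.9, 7.9, 6.3], [-3.3, 7.5, 6.3], [-4.5, 6.8, 6.3], [-5.7, 5.9, 6.3], [-6.6, 4.8, 6.3], [-7.3, 3.6, 6.3], [-7.9, 2.3, 6.3], [-8.1, 0.9, 6.3], [-8.2, -0.5, 6.3], [-7.9, -2.0, 6.3], [-7.5, -3.3, 6.3], [-6.8, -4.6, 6.3], [-5.9, -5.7, 6.3], [-4.8, -6.6, 6.3], [-3.6, -7.3, 6.3], [-2.3, -7.9, 6.3], [-0.9, -8.1, 6.3], [0.6, -8.2, 6.3]]
[[0.0, -0.0, -10.0], [0.0, -0.0, -10.0], [0.0, -0.0, -10.0], [0.0, -0.0, -10.0], [0.0, -0.0, -10.0], [0.0, -0.0, -10.0], [0.0, -0.0, -10.0], [0.0, -0.0, -10.0], [0.0, -0.0, -10.0], [0.0, -0.0, -10.0], [0.0, -0.0, -10.0], [0.0, -0.0, -10.0], [0.0, -0.0, -10.0], [0.0, -0.0, -10.0], [0.0, -0.0, -10.0], [0.0, -0.0, -10.0], [0.0, -0.0, -10.0], [0.0, -0.0, -10.0], [0.0, -0.0, -10.0], [0.0, -0.0, -10.0], [0.0, -0.0, -10.0], [0.0, -0.0, -10.0], [0.0, -0.0, -10.0], [0.0, -0.0, -10.0]]
```

Call:
{"api": "step_arm", "payload": {"slide": [[0, 0, 0], [0, 0, 0], [0, 0, 0], [0, 0, 0], [0, 0, 0], [0, 0, 0], [0, 0, 0], [0, 0, 0], [0, 0, 0], [0, 0, 0]], "angular": [[0, 0, -10], [0, 0, -10], [0, 0, -10], [0, 0, -10], [0, 0, -10], [0, 0, -10], [0, 0, -10], [0, 0, -10], [0, 0, -10], [0, 0, -10]], "jaw": [-1, -1, -1, -1, -1, -1, -1, -1, -1, -1]}}

```text
time: 5.65
position: [0.4286, -0.0504, 0.4006]
ee_rot: [179.8, -0.0, 124.5]
wrist_force: [-0.8, 0.1, -0.5]
grip_width: 0.0855
gripper_force: 0.0
```

Call:
{"api": "step_arm", "payload": {"slide": [[0, 0, 0], [0, 0, 0], [0, 0, 0], [0, 0, 0], [0, 0, 0], [0, 0, 0], [0, 0, 0], [0, 0, 0], [0, 0, 0], [0, 0, 0]], "angular": [[0, 0, -10], [0, 0, -10], [0, 0, -10], [0, 0, -10], [0, 0, -10], [0, 0, -10], [0, 0, -10], [0, 0, -10], [0, 0, -10], [0, 0, -10]], "jaw": [-1, -1, -1, -1, -1, -1, -1, -1, -1, -1]}}

```text
time: 6.9
position: [0.4286, -0.0504, 0.4006]
ee_rot: [-180.0, 0.2, -135.5]
wrist_force: [0.4, 0.3, 0.6]
grip_width: 0.0855
gripper_force: 0.0
```

Call:
{"api": "step_arm", "payload": {"slide": [[0, 0, 0], [0, 0, 0], [0, 0, 0], [0, 0, 0], [12, -47.5, 37.5], [12, -47.5, 37.5], [12, -47.5, 37.5], [12, -47.5, 37.5], [0, 0, 0], [0, 0, 0]], "angular": [[0, 0, -10], [0, 0, -10], [0, 0, -10], [0, 0, -10.5], [0, 0, 0], [0, 0, 0], [0, 0, 0], [0, 0, 0], [0, 0, 0], [0, 0, 0]], "jaw": [-1, -1, -1, -1, -1, -1, -1, -1, -1, -1]}}

```text
time: 8.15
position: [0.6127, -0.1154, 0.2496]
ee_rot: [180.0, 0.1, -95.4]
wrist_force: [0.4, -0.2, 1.0]
grip_width: 0.0854
gripper_force: 0.0
```

```bash
python3 - <<'E'
from h import *
o=get_obs();im=grab_frame("wrist")[:,:,::-1];cv2.imwrite("pics/w2.png",im);np.save("w2.npy",[o["position"],o["ee_rot"]])
print(o["time"],o["position"],o["ee_rot"],o["joint_pos"])
print(proj("wrist",[[.6137,-.2113,.189],[.6137,-.2113,.083]],o))
E
```

```text
8.15 [ 0.61267407 -0.11540229  0.24960313] [ 1.79987139e+02  1.43151856e-01 -9.53631111e+01] [ -16.89727171   18.48197228   25.7571397    97.31639232    0.1376894
 -101.5342262 ]
[[261.43138397  60.93986859]
 [267.94104973  74.50922642]]
```

View pics/w2.png

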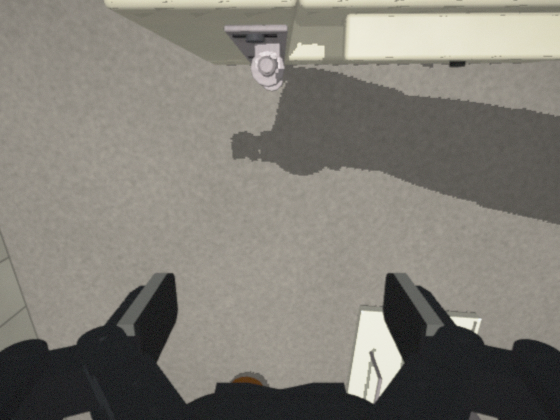

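The wrist view shows the upper pin tip at about (266,66), with the bracket strip behind it at (230-290,27-60) and the analyser's front top edge above.

```bash
python3 - <<'E'
from h import *
o=dict(zip(("position","ee_rot"),np.load("w2.npy")))
g=cv2.cvtColor(cv2.imread("pics/w2.png"),cv2.COLOR_BGR2GRAY)
c=cv2.HoughCircles(cv2.resize(g[40:100,235:300],None,fx=4,fy=4,interpolation=cv2.INTER_CUBIC),cv2.HOUGH_GRADIENT,1,8,param1=80,param2=12,minRadius=20,maxRadius=80)
print((c[0,:5]/4+[235,40,0]).round(1))
for uv in((266,66),(266.5,65),(267,67)):print(plane("wrist",uv,.189,o).round(4))
# front top edge
e=[]
for u in range(110,560,30):
    col=g[:20,u].astype(int);e.append((u,int(np.argmin(np.diff(col)))))
print(e)
print([plane("wrist",u,.24,o).round(4).tolist() for u in((118,7),(540,10))])
an=[.4952,-.3679];print(np.degrees(0))
d=plane("wrist",(266,66),.189,o)[:2]-np.array([.6137,-.2113]);y=np.radians(-94.8);print("offset an x,y",d@[np.cos(y),np.sin(y)],d@[-np.sin(y),np.cos(y)])
E
```

```text
[[270.9  66.6  19.9]
 [267.6  66.1  10.5]
 [267.6  68.9  16.2]
 [266.9  71.9  13.4]
 [264.6  64.4  13.1]]
[ 0.6115 -0.2086  0.189 ]
[ 0.6112 -0.2091  0.189 ]
[ 0.6111 -0.208   0.189 ]
[(110, 7), (140, 6), (170, 7), (200, 6), (230, 6), (260, 5), (290, 6), (320, 7), (350, 7), (380, 5), (410, 6), (440, 6), (470, 5), (500, 5), (530, 5)]
[[0.6642, -0.2303, 0.24], [0.5035, -0.2141, 0.24]]
0.0
offset an x,y -0.0025234170515533367 -0.002373341309494077
```

Call:
{"api": "step_arm", "payload": {"slide": [[-43, 24, -5], [-43, 24, -5], [-43, 24, -5], [-43, 24, -5], [-43, 24, -5], [-43, 24, -5], [-41, 23, 0], [0, 0, 0], [0, 0, 0]], "angular": [[0, 0, 0], [0, 0, 0], [0, 0, 0], [0, 0, 0], [0, 0, 0], [0, 0, 0], [0, 0, 0], [0, 0, 4.1], [0, 0, 0]], "jaw": [-1, -1, -1, -1, -1, -1, -1, -1, -1]}}

```text
time: 9.32
position: [0.4735, 0.1988, 0.2836]
ee_rot: [-179.7, 0.3, -99.3]
wrist_force: [0.1, -0.1, 0.6]
grip_width: 0.0854
gripper_force: 0.0
```

```bash
python3 - <<'E'
from h import *
o=get_obs();im=grab_frame("wrist")[:,:,::-1];cv2.imwrite("pics/w3.png",im);np.save("w3.npy",[o["position"],o["ee_rot"]])
print(o["time"],o["position"],o["ee_rot"],o["joint_pos"])
D=local([[0,.0825,.176],[0,-.0825,.176],[0,.0945,.156]],[.4748,.1976,0],-189.5)
print(D,proj("wrist",D,o))
E
```

```text
9.325 [0.47354309 0.198757   0.28357445] [-179.66214807    0.28816622  -99.31291911] [ 15.2084195    1.70754528  10.61308236  98.47855832   0.12195142
 -65.47735738]
[[0.46118357 0.11623144 0.176     ]
 [0.48841643 0.27896856 0.176     ]
 [0.459203   0.10439601 0.156     ]] [[279.43653348  87.13609651]
 [278.89167225 303.5457157 ]
 [279.70054328  70.15219178]]
```

View pics/w3.png

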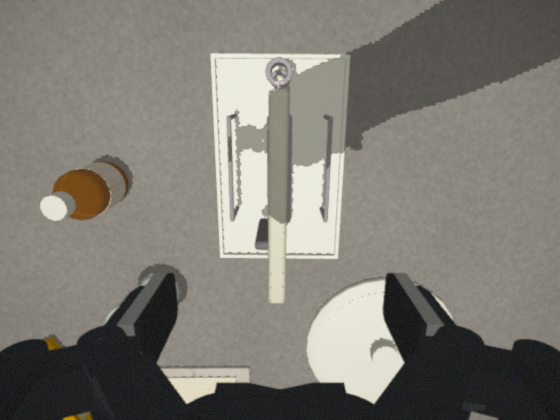

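The door's upper edge runs (280,88)-(277,303), within about 1 px of the prediction, and the knuckle ring is at (279,72). I'll go down and grip.

Call:
{"api": "step_arm", "payload": {"slide": [[0, 0, 35], [0, 0, 35], [0, 0, 30], [0, 0, 20], [0, 0, 18], [0, 0, 0], [0, 0, 0], [0, 0, 0], [0, 0, 0], [0, 0, 0]], "angular": [[0, 0, 0.6], [0, 0, 0], [0, 0, 0], [0, 0, 0], [0, 0, 0], [0, 0, 0], [0, 0, 0], [0, 0, 0], [0, 0, 0], [0, 0, 0]], "jaw": [-1, -1, -1, -1, -1, 0.3, 0.6, 0.8, 1, 1], "newtons": 30}}

```text
time: 10.62
position: [0.4747, 0.1986, 0.1429]
ee_rot: [-179.9, 0.2, -100.0]
wrist_force: [1.0, 0.6, 2.9]
grip_width: 0.0134
gripper_force: 31.1
```

Call:
{"api": "step_arm", "payload": {"slide": [[0, 0, 0], [0, 0, 0], [0, 0, 0], [0, 0, 0]], "angular": [[0, 0, 0], [0, 0, 0], [0, 0, 0], [0, 0, 0]], "jaw": [1, 1, 1, 1], "newtons": 80}}

```text
time: 11.12
position: [0.4747, 0.1987, 0.143]
ee_rot: [-179.9, 0.2, -100.0]
wrist_force: [1.3, 0.7, 5.5]
grip_width: 0.0128
gripper_force: 79.2
```

Call:
{"api": "step_arm", "payload": {"slide": [[0, 0, -5], [0, 0, -12], [0, 0, -15], [0, 0, -16], [0, 0, -16], [0, 0, -15], [0, 0, 0], [0, 0, 0]], "angular": [[0, 0, 0], [0, 0, 0], [0, 0, 0], [0, 0, 0], [0, 0, 0], [0, 0, 0], [0, 0, 0], [0, 0, 0]], "jaw": [1, 1, 1, 1, 1, 1, 1, 1]}}

```text
time: 12.12
position: [0.4734, 0.1982, 0.2205]
ee_rot: [179.9, 0.1, -100.1]
wrist_force: [0.8, -0.7, -5.5]
grip_width: 0.013
gripper_force: 79.1
```

```bash
python3 - <<'E'
from h import *
o=get_obs();im=grab_frame("wrist")[:,:,::-1];cv2.imwrite("pics/w4.png",im);np.save("w4.npy",[o["position"],o["ee_rot"]])
print(o["time"],o["position"],o["ee_rot"],o["wrist_force"],o["ft_torque"])
cv2.imwrite("pics/w4c.png",cv2.resize(im[0:250,130:430],None,fx=2.4,fy=2.4,interpolation=cv2.INTER_CUBIC))
# expected knuckle-high top mouth, tool frame: x=+94.5, z: upper edge 20 above
K,_=cam("scene");T=np.linalg.inv(calibration("wrist")["tool_from_camera"])
for z in(-.033+.02,-.033+.02+.024):
    p=calibration("wrist")["K"]@(T@[.0945,0,z,1])[:3];print(p[:2]/p[2])
E
```

```text
12.125 [0.47339549 0.1981884  0.22050469] [ 1.79926470e+02  1.22390899e-01 -1.00051595e+02] [ 0.75779353 -0.6833484  -5.45597805] [-0.02596425  0.01436105  0.00147186]
[280.30495539  40.69625825]
[280.2777751   50.42424125]
```

View pics/w4c.png

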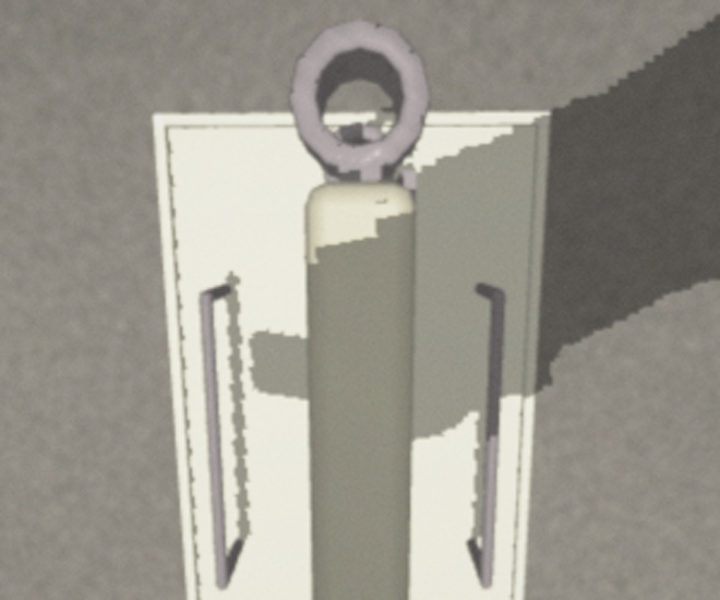

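Door held; through the bore the knuckle's upper mouth is centred at (280,38), about 1 mm beyond the prediction, so the knuckle lies 95.5 mm ahead of the TCP. Now to the hinge.

Call:
{"api": "step_arm", "payload": {"slide": [[0, 0, 0], [20, -12, 0], [38, -22, 0], [38, -22, 0], [38, -22, 0], [38, -22, 0], [38, -22, 0], [38, -22, 0], [29, -18, 0], [15, -9, 0]], "angular": [[0, 0, -4.9], [0, 0, 0], [0, 0, 0], [0, 0, 0], [0, 0, 0], [0, 0, 0], [0, 0, 0], [0, 0, 0], [0, 0, 0], [0, 0, 0]], "jaw": [1, 1, 1, 1, 1, 1, 1, 1, 1, 1]}}

```text
time: 13.42
position: [0.6178, -0.1096, 0.2184]
ee_rot: [179.8, 0.2, -95.3]
wrist_force: [-0.3, 1.6, -6.1]
grip_width: 0.0128
gripper_force: 79.0
```

Call:
{"api": "step_arm", "payload": {"slide": [[5, -3, 0], [0, 0, 0], [0, 0, 0], [0, 0, 0]], "angular": [[0, 0, 0], [0, 0, 0], [0, 0, 0], [0, 0, 0]], "jaw": [1, 1, 1, 1]}}

```text
time: 13.92
position: [0.6203, -0.1122, 0.2205]
ee_rot: [-180.0, 0.1, -95.1]
wrist_force: [0.0, 0.6, -5.7]
grip_width: 0.013
gripper_force: 79.2
```

```bash
python3 - <<'E'
from h import *
o=get_obs();im=grab_frame("wrist")[:,:,::-1];cv2.imwrite("pics/w5.png",im);np.save("w5.npy",[o["position"],o["ee_rot"]])
print(o["time"],o["position"],o["ee_rot"],o["wrist_force"],o["ft_torque"])
cv2.imwrite("pics/w5c.png",cv2.resize(im[0:100,220:340],None,fx=6,fy=6,interpolation=cv2.INTER_CUBIC))
T=np.linalg.inv(calibration("wrist")["tool_from_camera"]);Kw=calibration("wrist")["K"]
for z in(-.012,.012):
    p=Kw@(T@[.0955,0,z,1])[:3];print("knuckle",p[:2]/p[2])
pz=o["position"][2]-.189
for dx,dy in((0,0),(.002,0),(0,.002)):
    p=Kw@(T@[.0955+dx,dy,pz,1])[:3];print("pin wanted",p[:2]/p[2])
E
```

```text
13.925 [ 0.62026404 -0.1122036   0.22048879] [-1.79986494e+02  1.45862334e-01 -9.50777044e+01] [ 0.027116    0.61079265 -5.74679396] [-0.01171629 -0.03352815  0.00269903]
knuckle [280.3077251   37.95788944]
knuckle [280.28050538  48.08609272]
pin wanted [280.26411548  54.18461956]
pin wanted [280.26467361  49.38074138]
pin wanted [284.67394898  54.18331385]
```

View pics/w5c.png

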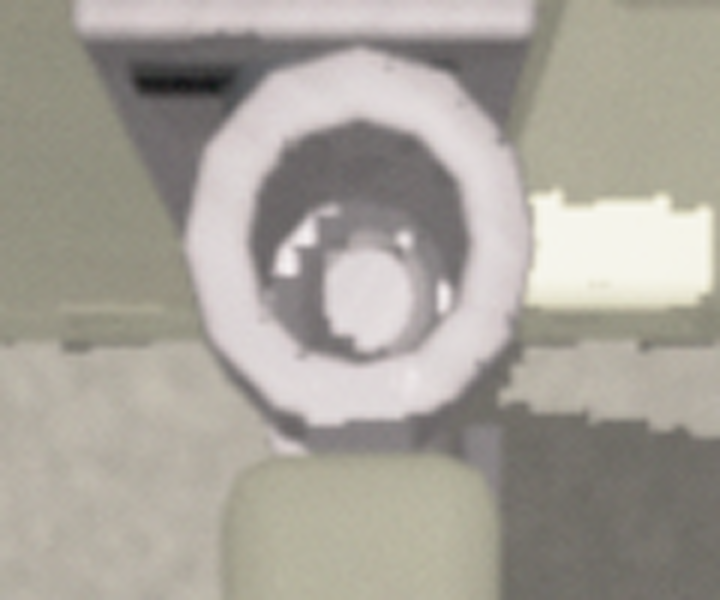

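Through the bore the pin's flat tip shows at about (281.3,49.7) against the bore centre (279.8,40.3). That puts the pin about 2.6 mm further along tool x and 0.6 mm along y.

Call:
{"api": "step_arm", "payload": {"slide": [[2.6, 0.6, 0], [0, 0, 4], [0, 0, 5], [0, 0, 5], [0, 0, 2], [0, 0, 1], [0, 0, 1], [0, 0, 0]], "angular": [[0, 0, 0], [0, 0, 0], [0, 0, 0], [0, 0, 0], [0, 0, 0], [0, 0, 0], [0, 0, 0], [0, 0, 0]], "jaw": [1, 1, 1, 1, 1, 1, 1, 1]}}

```text
time: 14.98
position: [0.6196, -0.1158, 0.2022]
ee_rot: [-180.0, 0.1, -95.2]
wrist_force: [-0.3, 0.2, -5.3]
grip_width: 0.013
gripper_force: 79.0
```

Call:
{"api": "step_arm", "payload": {"slide": [[0, 0, 1], [0, 0, 1], [0, 0, 1], [0, 0, 0]], "angular": [[0, 0, 0], [0, 0, 0], [0, 0, 0], [0, 0, 0]], "jaw": [1, 1, 1, 1]}}

```text
time: 15.48
position: [0.6195, -0.1158, 0.1989]
ee_rot: [180.0, 0.1, -95.2]
wrist_force: [-0.9, 0.4, -5.7]
grip_width: 0.0129
gripper_force: 79.1
```

```bash
python3 - <<'E'
from h import *
o=get_obs();im=grab_frame("wrist")[:,:,::-1]
print(o["time"],o["position"],o["ee_rot"],o["wrist_force"],o["ft_torque"])
cv2.imwrite("pics/w6c.png",cv2.resize(im[0:100,220:340],None,fx=6,fy=6,interpolation=cv2.INTER_CUBIC))
E
```

```text
15.475 [ 0.61949862 -0.11576622  0.19887485] [ 1.79975726e+02  1.36103244e-01 -9.51553513e+01] [-0.85280571  0.36034482 -5.65574433] [ 0.02604182 -0.00215048 -0.01107784]
```

View pics/w6c.png

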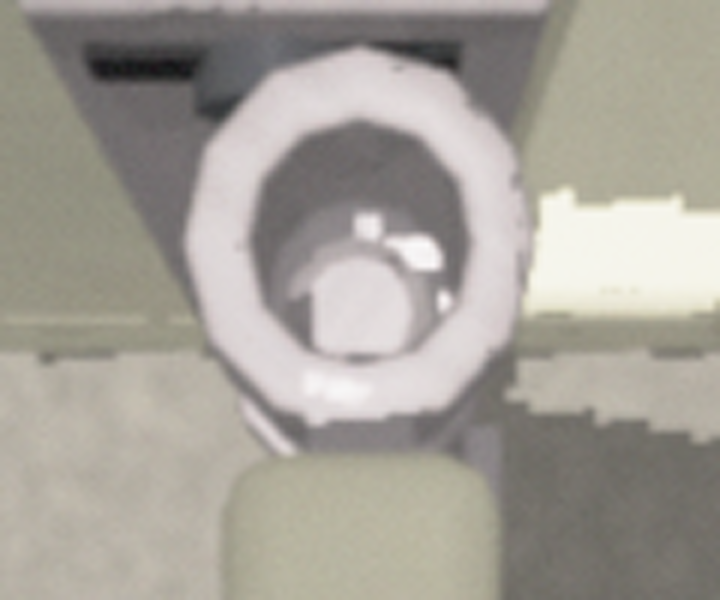

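The pin tip is now centred in the bore at x≈358 in the crop, and in y to within about 0.3 mm, with no contact force. I'll keep lowering gently.

Call:
{"api": "step_arm", "payload": {"slide": [[0, 0, 1], [0, 0, 1], [0, 0, 1], [0, 0, 0]], "angular": [[0, 0, 0], [0, 0, 0], [0, 0, 0], [0, 0, 0]], "jaw": [1, 1, 1, 1]}}

```text
time: 16.02
position: [0.6195, -0.1158, 0.1959]
ee_rot: [180.0, 0.1, -95.2]
wrist_force: [0.6, -0.6, -6.0]
grip_width: 0.0132
gripper_force: 79.1
```

Call:
{"api": "step_arm", "payload": {"slide": [[0, 0, 1], [0, 0, 1], [0, 0, 1], [0, 0, 0]], "angular": [[0, 0, 0], [0, 0, 0], [0, 0, 0], [0, 0, 0]], "jaw": [1, 1, 1, 1]}}

```text
time: 16.52
position: [0.6195, -0.1158, 0.1929]
ee_rot: [180.0, 0.1, -95.2]
wrist_force: [0.5, 0.4, -4.4]
grip_width: 0.013
gripper_force: 79.1
```

Call:
{"api": "step_arm", "payload": {"slide": [[0, 0, 1], [0, 0, 1], [0, 0, 1], [0, 0, 0]], "angular": [[0, 0, 0], [0, 0, 0], [0, 0, 0], [0, 0, 0]], "jaw": [1, 1, 1, 1]}}

```text
time: 17.02
position: [0.6195, -0.1158, 0.1899]
ee_rot: [180.0, 0.1, -95.2]
wrist_force: [-0.3, -0.3, -5.6]
grip_width: 0.013
gripper_force: 79.1
```

Call:
{"api": "step_arm", "payload": {"slide": [[0, 0, 1], [0, 0, 1], [0, 0, 1], [0, 0, 1], [0, 0, 0]], "angular": [[0, 0, 0], [0, 0, 0], [0, 0, 0], [0, 0, 0], [0, 0, 0]], "jaw": [1, 1, 1, 1, 1]}}

```text
time: 17.65
position: [0.6195, -0.1157, 0.1859]
ee_rot: [180.0, 0.1, -95.2]
wrist_force: [-0.7, 0.4, -5.1]
grip_width: 0.0129
gripper_force: 79.1
```

Call:
{"api": "step_arm", "payload": {"slide": [[0, 0, 1], [0, 0, 1], [0, 0, 1], [0, 0, 0]], "angular": [[0, 0, 0], [0, 0, 0], [0, 0, 0], [0, 0, 0]], "jaw": [1, 1, 1, 1]}}

```text
time: 18.15
position: [0.6195, -0.1157, 0.1829]
ee_rot: [180.0, 0.1, -95.2]
wrist_force: [0.3, -0.8, -5.1]
grip_width: 0.0128
gripper_force: 79.1
```

Call:
{"api": "step_arm", "payload": {"slide": [[0, 0, 0.7], [0, 0, 0.7], [0, 0, 0.6], [0, 0, 0]], "angular": [[0, 0, 0], [0, 0, 0], [0, 0, 0], [0, 0, 0]], "jaw": [1, 1, 1, 1]}}

```text
time: 18.65
position: [0.6197, -0.1156, 0.1818]
ee_rot: [-180.0, 0.1, -95.2]
wrist_force: [-0.7, 0.9, -2.3]
grip_width: 0.0129
gripper_force: 79.6
```

Call:
{"api": "step_arm", "payload": {"slide": [[0, 0, 0.5], [0, 0, 0]], "angular": [[0, 0, 0], [0, 0, 0]], "jaw": [1, 1]}}

```text
time: 18.9
position: [0.6199, -0.1156, 0.1817]
ee_rot: [-179.9, 0.1, -95.2]
wrist_force: [-0.9, 1.9, 2.5]
grip_width: 0.013
gripper_force: 80.2
```

Call:
{"api": "step_arm", "payload": {"slide": [[0, 0, 0], [0, 0, 0], [0, 0, 0]], "angular": [[0, 0, 0], [0, 0, 0], [0, 0, 0]], "jaw": [1, 1, 1], "newtons": 20}}

```text
time: 19.27
position: [0.62, -0.1155, 0.1817]
ee_rot: [-179.9, 0.1, -95.1]
wrist_force: [-1.1, 3.9, 5.1]
grip_width: 0.013
gripper_force: 80.8
```

Call:
{"api": "step_arm", "payload": {"slide": [[0, 0, 0], [0, 0, 0], [0, 0, 0], [0, 0, 0], [0, 0, 0], [0, 0, -20], [0, 0, -40], [0, 0, -30], [0, 0, 0]], "angular": [[0, 0, 0], [0, 0, 0], [0, 0, 0], [0, 0, 0], [0, 0, 0], [0, 0, 0], [0, 0, 0], [0, 0, 0], [0, 0, 0]], "jaw": [0.6, 0.4, 0.1, -0.3, -0.6, -0.6, -0.6, -0.6, -0.6]}}

```text
time: 20.4
position: [0.6211, -0.1164, 0.2744]
ee_rot: [-179.6, 0.0, -95.2]
wrist_force: [0.5, 0.2, -0.1]
grip_width: 0.0685
gripper_force: 0.0
```

```bash
python3 - <<'E'
from h import *
o=get_obs();np.save("w7.npy",[o["position"],o["ee_rot"]])
s=grab_frame("scene")[:,:,::-1];w=grab_frame("wrist")[:,:,::-1];cv2.imwrite("pics/w7.png",w);cv2.imwrite("pics/s7.png",s)
print(o["time"],o["position"],o["joint_pos"].round(0),o["wrist_force"])
P=np.array([.611,-.2090,0]);print("scene exp",proj("scene",local([[0,0,.195],[0,.0,.089],[0,-.012,.215],[0,-.177,.215],[0,-.177,.045]],P,-185.2)))
print("wrist exp",proj("wrist",local([[0,0,.195],[0,-.012,.215],[0,-.177,.215]],P,-185.2),o))
v=np.vstack([cv2.resize(s[110:300,60:320],None,fx=2,fy=2)]);b=cv2.resize(w[20:400,100:440],None,fx=.8,fy=.8)
c=np.zeros((400,800,3),np.uint8);c[:380,:520]=v;c[:304,525:797]=b;cv2.imwrite("pics/c7.png",c)
E
```

```text
20.4 [ 0.62106494 -0.11638759  0.2744131 ] [ -17.   20.   31.  100.    0. -102.] [ 0.4548989   0.23560741 -0.05291176]
scene exp [[164.18142109 215.32356434]
 [173.13978627 241.74121947]
 [167.10245627 211.19130731]
 [235.62956479 231.21384265]
 [240.41831306 271.4107028 ]]
wrist exp [[284.09344984  68.70594908]
 [284.14098169  89.37605548]
 [283.11703698 346.29144612]]
```

View pics/c7.png

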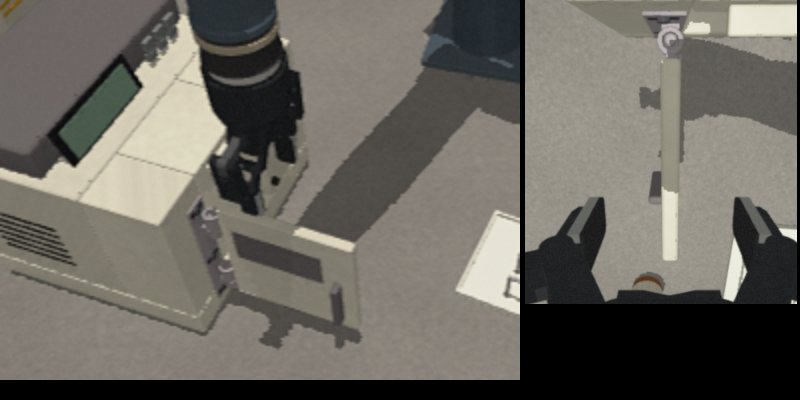

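The door hangs on both pins: its free lower corner is at about (239,274) in the scene view against the expected (240,271), and in the wrist view it is straight out. Now I'll place the shut fingers beside its outer face.

```bash
python3 -c "
from h import *
plan([.6552,-.0875,.274],-90,9)"
```

```text
t 20.5 yaw0 -95.15
[[-3.5, -3.6, -0.4], [-4.1, -3.0, -0.4], [-4.5, -2.2, -0.4], [-4.9, -1.4, -0.4], [-5.0, -0.5, -0.4], [-5.0, 0.4, -0.4], [-4.9, 1.2, -0.4], [-4.6, 2.1, -0.4], [-4.2, 2.8, -0.4]]
[[0.0, 0.0, 10.0], [0.0, 0.0, 10.0], [0.0, 0.0, 10.0], [0.0, 0.0, 10.0], [0.0, 0.0, 10.0], [0.0, 0.0, 10.0], [0.0, 0.0, 10.0], [0.0, 0.0, 10.0], [-0.0, 0.0, 10.0]]
```

Call:
{"api": "step_arm", "payload": {"slide": [[-3.5, -3.5, 0], [-4, -3, 0], [-4.5, -2, 0], [-5, -1.5, 0], [-5, -0.5, 0], [-5, 0.5, 0], [-5, 1, 0], [-4.5, 2, 0], [-4, 3, 0], [0, 0, 0]], "angular": [[0, 0, 10], [0, 0, 10], [0, 0, 10], [0, 0, 10], [0, 0, 10], [0, 0, 10], [0, 0, 10], [0, 0, 10], [0, 0, 10], [0, 0, 0]], "jaw": [-0.3, 0, 0.3, 0.6, 1, 1, 1, 1, 1, 1]}}

```text
time: 21.75
position: [0.654, -0.087, 0.2682]
ee_rot: [179.8, -0.2, 175.0]
wrist_force: [-0.5, 0.1, -1.2]
grip_width: 0.0001
gripper_force: 0.0
```

Call:
{"api": "step_arm", "payload": {"slide": [[0, 0, 30], [0, 0, 30], [0, 0, 29], [0, 0, 0], [0, 0, 0]], "angular": [[0, 0, 0], [0, 0, 0], [0, 0, 0], [0, 0, 0], [0, 0, 0]], "jaw": [1, 1, 1, 1, 1]}}

```text
time: 22.38
position: [0.6546, -0.0873, 0.1823]
ee_rot: [179.9, 0.0, 174.9]
wrist_force: [-0.1, 0.4, 0.8]
grip_width: -0.0003
gripper_force: 0.0
```

```bash
cat > swing.py <<'E'
from h import *
import sys
# rows along the swing: off = TCP door-frame offset (mm, along door x), r along door; yaw a->b
off,r,b,n=[float(v) for v in sys.argv[1:5]];n=int(n)
o=get_obs();p0=o["position"];y0=o["ee_rot"][2];y0-=360*(y0>0);P=np.array([.611,-.209,.185])
dn=lambda y:R.from_euler("xyz",[180,0,y],degrees=True);p=p0;y=y0;S=[];A=[]
d0=R.from_euler("z",-y0,degrees=True).apply(p0-P)*1000;print("t",o["time"],"yaw",round(y0,2),"doorframe",d0.round(1),"F",o["wrist_force"].round(1))
for i in range(1,n+1):
    s=i/n;yy=y0+(b-y0)*s;f=d0+(np.array([off,-r,0])-d0)*s
    q=P+R.from_euler("z",yy,degrees=True).apply(f/1000)
    S.append((dn(y).inv().apply(q-p)*1000).round(1).tolist());A.append([0,0,round(y-yy,1)]);p,y=q,yy
print(S);print(A)
E
python3 swing.py -17 125 -185 3; python3 swing.py -17 125 -145 10
```

```text
t 22.375 yaw -185.09 doorframe [ -32.6 -125.1   -2.7] F [-0.1  0.4  0.8]
[[5.3, -0.0, -0.9], [5.3, -0.0, -0.9], [5.3, -0.0, -0.9]]
[[0, 0, np.float64(-0.0)], [0, 0, np.float64(-0.0)], [0, 0, np.float64(-0.0)]]
t 22.375 yaw -185.09 doorframe [ -32.6 -125.1   -2.7] F [-0.1  0.4  0.8]
[[10.4, 1.9, -0.3], [10.4, 1.7, -0.3], [10.4, 1.6, -0.3], [10.4, 1.5, -0.3], [10.4, 1.4, -0.3], [10.4, 1.3, -0.3], [10.4, 1.2, -0.3], [10.4, 1.1, -0.3], [10.3, 1.0, -0.3], [10.3, 0.9, -0.3]]
[[0, 0, np.float64(-4.0)], [0, 0, np.float64(-4.0)], [0, 0, np.float64(-4.0)], [0, 0, np.float64(-4.0)], [0, 0, np.float64(-4.0)], [0, 0, np.float64(-4.0)], [0, 0, np.float64(-4.0)], [0, 0, np.float64(-4.0)], [0, 0, np.float64(-4.0)], [0, 0, np.float64(-4.0)]]
```

Call:
{"api": "step_arm", "payload": {"slide": [[4, 0, 0], [4, 0, 0], [4, 0, 0], [3, 0, 0], [3, 0, 0], [0, 0, 0]], "angular": [[0, 0, 0], [0, 0, 0], [0, 0, 0], [0, 0, 0], [0, 0, 0], [0, 0, 0]], "jaw": [1, 1, 1, 1, 1, 1]}}

```text
time: 23.12
position: [0.6365, -0.0855, 0.1817]
ee_rot: [179.9, 0.0, 174.8]
wrist_force: [-0.7, 0.1, 0.8]
grip_width: 0.0001
gripper_force: 0.0
```

```bash
python3 swing.py -17 125 -160 8;python3 - <<'E'
from h import *
t=grab_frame("top")
E
```

```text
t 23.125 yaw -185.15 doorframe [ -14.3 -125.3   -3.3] F [-0.7  0.1  0.8]
[[6.6, 0.6, -0.4], [6.5, 0.6, -0.4], [6.5, 0.6, -0.4], [6.5, 0.6, -0.4], [6.5, 0.7, -0.4], [6.5, 0.7, -0.4], [6.5, 0.7, -0.4], [6.5, 0.7, -0.4]]
[[0, 0, np.float64(-3.1)], [0, 0, np.float64(-3.1)], [0, 0, np.float64(-3.1)], [0, 0, np.float64(-3.1)], [0, 0, np.float64(-3.1)], [0, 0, np.float64(-3.1)], [0, 0, np.float64(-3.1)], [0, 0, np.float64(-3.1)]]
```

Call:
{"api": "step_arm", "payload": {"slide": [[6.5, 0.5, 0], [6.5, 0.5, 0], [6.5, 0.5, 0], [6.5, 0.5, 0], [6.5, 0.5, 0], [6.5, 0.5, 0], [6.5, 0.5, 0], [6.5, 0.5, 0], [0, 0, 0]], "angular": [[0, 0, -3], [0, 0, -3], [0, 0, -3], [0, 0, -3], [0, 0, -3], [0, 0, -3], [0, 0, -3], [0, 0, -3], [0, 0, 0]], "jaw": [1, 1, 1, 1, 1, 1, 1, 1, 1]}}

```text
time: 24.3
position: [0.5847, -0.0865, 0.1817]
ee_rot: [179.9, 0.0, -161.2]
wrist_force: [0.2, 0.2, -0.1]
grip_width: 0.0003
gripper_force: 0.0
```

```bash
python3 swing.py -16 125 -130 10; python3 - <<'E'
from h import *
o=get_obs();w=grab_frame("wrist")[:,:,::-1];cv2.imwrite("pics/w8.png",w);t=grab_frame("scene")[:,:,::-1];cv2.imwrite("pics/s8.png",t)
d=cv2.absdiff(t,cv2.imread("pics/s7.png")).max(2)
# free lower corner of the door expected in scene for several yaws, and change there
for y in range(-185,-130,5):
    q=proj("scene",local([[0,-.177,.045],[0,-.177,.215],[0,-.17,.07]],[.611,-.209,0],y));print(y,q.round(0).tolist(),t[int(q[2,1]),int(q[2,0])])
E
```

```text
t 24.3 yaw -161.2 doorframe [ -14.6 -124.5   -3.3] F [ 0.2  0.2 -0.1]
[[6.7, 0.7, -0.3], [6.7, 0.7, -0.3], [6.7, 0.7, -0.3], [6.7, 0.7, -0.3], [6.7, 0.7, -0.3], [6.7, 0.7, -0.3], [6.7, 0.7, -0.3], [6.7, 0.7, -0.3], [6.7, 0.7, -0.3], [6.7, 0.7, -0.3]]
[[0, 0, np.float64(-3.1)], [0, 0, np.float64(-3.1)], [0, 0, np.float64(-3.1)], [0, 0, np.float64(-3.1)], [0, 0, np.float64(-3.1)], [0, 0, np.float64(-3.1)], [0, 0, np.float64(-3.1)], [0, 0, np.float64(-3.1)], [0, 0, np.float64(-3.1)], [0, 0, np.float64(-3.1)]]
-185 [[241.0, 271.0], [236.0, 231.0], [237.0, 265.0]] [119 127 134]
-180 [[243.0, 266.0], [238.0, 225.0], [239.0, 260.0]] [107 114 119]
-175 [[244.0, 261.0], [240.0, 220.0], [241.0, 255.0]] [73 77 81]
-170 [[245.0, 256.0], [241.0, 215.0], [242.0, 250.0]] [70 76 78]
-165 [[246.0, 251.0], [242.0, 209.0], [242.0, 245.0]] [109 123 128]
-160 [[245.0, 246.0], [242.0, 204.0], [242.0, 240.0]] [108 121 126]
-155 [[245.0, 241.0], [241.0, 199.0], [242.0, 236.0]] [108 120 125]
-150 [[244.0, 236.0], [240.0, 194.0], [241.0, 231.0]] [106 118 125]
-145 [[242.0, 232.0], [238.0, 189.0], [239.0, 227.0]] [109 121 126]
-140 [[240.0, 227.0], [236.0, 185.0], [237.0, 223.0]] [108 118 122]
-135 [[238.0, 223.0], [233.0, 180.0], [235.0, 219.0]] [106 119 123]
```

The scene pixels show the door edge has followed the finger to about -163°. I'll continue the arc.

Call:
{"api": "step_arm", "payload": {"slide": [[6.5, 0.5, 0], [6.5, 0.5, 0], [6.5, 0.5, 0], [6.5, 0.5, 0], [6.5, 0.5, 0], [6.5, 0.5, 0], [6.5, 0.5, 0], [6.5, 0.5, 0], [6.5, 0.5, 0], [6.5, 0.5, 0]], "angular": [[0, 0, -3], [0, 0, -3], [0, 0, -3], [0, 0, -3], [0, 0, -3], [0, 0, -3], [0, 0, -3], [0, 0, -3], [0, 0, -3], [0, 0, -3]], "jaw": [1, 1, 1, 1, 1, 1, 1, 1, 1, 1]}}

```text
time: 25.65
position: [0.528, -0.1165, 0.1815]
ee_rot: [179.9, 0.1, -131.1]
wrist_force: [-0.3, 0.6, 0.2]
grip_width: 0.0
gripper_force: 0.2
```

```bash
python3 swing.py -16 125 -101 10
```

```text
t 25.65 yaw -131.08 doorframe [ -15.2 -123.3   -3.5] F [-0.3  0.6  0.2]
[[6.4, 0.8, -0.4], [6.4, 0.8, -0.4], [6.4, 0.8, -0.4], [6.4, 0.8, -0.4], [6.5, 0.8, -0.4], [6.5, 0.8, -0.4], [6.5, 0.8, -0.4], [6.5, 0.8, -0.4], [6.5, 0.8, -0.4], [6.5, 0.8, -0.4]]
[[0, 0, np.float64(-3.0)], [0, 0, np.float64(-3.0)], [0, 0, np.float64(-3.0)], [0, 0, np.float64(-3.0)], [0, 0, np.float64(-3.0)], [0, 0, np.float64(-3.0)], [0, 0, np.float64(-3.0)], [0, 0, np.float64(-3.0)], [0, 0, np.float64(-3.0)], [0, 0, np.float64(-3.0)]]
```

Call:
{"api": "step_arm", "payload": {"slide": [[6.5, 0.8, -0.5], [6.5, 0.8, -0.5], [6.5, 0.8, -0.5], [6.5, 0.8, -0.5], [6, 0.7, -0.5], [5, 0.6, -0.5], [4.5, 0.5, 0], [4, 0.5, 0], [0, 0, 0]], "angular": [[0, 0, -3], [0, 0, -3], [0, 0, -3], [0, 0, -3], [0, 0, -3], [0, 0, -3], [0, 0, -3], [0, 0, -3], [0, 0, 0]], "jaw": [1, 1, 1, 1, 1, 1, 1, 1, 1]}}

```text
time: 26.78
position: [0.4997, -0.1523, 0.1844]
ee_rot: [180.0, 0.1, -107.2]
wrist_force: [0.1, -0.1, -0.6]
grip_width: 0.0001
gripper_force: 0.0
```

```bash
python3 swing.py -16 125 -95.2 8
```

```text
t 26.775 yaw -107.24 doorframe [ -21.1 -123.1   -0.6] F [ 0.1 -0.1 -0.6]
[[3.9, 0.7, -0.1], [3.9, 0.7, -0.1], [3.9, 0.7, -0.1], [3.9, 0.7, -0.1], [3.9, 0.7, -0.1], [3.9, 0.6, -0.1], [3.9, 0.6, -0.1], [3.9, 0.6, -0.1]]
[[0, 0, np.float64(-1.5)], [0, 0, np.float64(-1.5)], [0, 0, np.float64(-1.5)], [0, 0, np.float64(-1.5)], [0, 0, np.float64(-1.5)], [0, 0, np.float64(-1.5)], [0, 0, np.float64(-1.5)], [0, 0, np.float64(-1.5)]]
```

Now I'll push in slowly and watch for the bumper force.

Call:
{"api": "step_arm", "payload": {"slide": [[4, 0.5, 0], [4, 0.5, 0], [4, 0.5, 0], [4, 0.5, 0], [3, 0.5, 0], [3, 0.5, 0], [2, 0.5, 0], [0, 0, 0]], "angular": [[0, 0, -2], [0, 0, -2], [0, 0, -2], [0, 0, -2], [0, 0, -2], [0, 0, -2], [0, 0, 0], [0, 0, 0]], "jaw": [1, 1, 1, 1, 1, 1, 1, 1]}}

```text
time: 27.78
position: [0.4913, -0.1749, 0.1844]
ee_rot: [-180.0, 0.1, -95.2]
wrist_force: [0.9, -0.1, -0.1]
grip_width: 0.0001
gripper_force: 0.2
```

```bash
python3 swing.py -16 125 -95.2 3
```

```text
t 27.775 yaw -95.21 doorframe [ -23.1 -122.3   -0.6] F [ 0.9 -0.1 -0.1]
[[2.4, 0.9, -0.2], [2.4, 0.9, -0.2], [2.4, 0.9, -0.2]]
[[0, 0, np.float64(-0.0)], [0, 0, np.float64(-0.0)], [0, 0, np.float64(-0.0)]]
```

Call:
{"api": "step_arm", "payload": {"slide": [[1.5, 0, 0], [1.5, 0, 0], [1.5, 0, 0], [1.5, 0, 0], [0, 0, 0]], "angular": [[0, 0, 0], [0, 0, 0], [0, 0, 0], [0, 0, 0], [0, 0, 0]], "jaw": [1, 1, 1, 1, 1]}}

```text
time: 28.4
position: [0.4906, -0.1811, 0.1844]
ee_rot: [180.0, 0.1, -95.2]
wrist_force: [-0.3, 0.8, -1.0]
grip_width: 0.0003
gripper_force: 0.2
```

Call:
{"api": "step_arm", "payload": {"slide": [[1, 0, 0], [1, 0, 0], [1, 0, 0], [0, 0, 0]], "angular": [[0, 0, 0], [0, 0, 0], [0, 0, 0], [0, 0, 0]], "jaw": [1, 1, 1, 1]}}

```text
time: 28.9
position: [0.4905, -0.1814, 0.1844]
ee_rot: [-180.0, 0.4, -95.1]
wrist_force: [0.0, 6.6, 1.4]
grip_width: -0.0
gripper_force: 3.5
```

Call:
{"api": "step_arm", "payload": {"slide": [[1, 0, 0], [0.5, 0, 0], [0, 0, 0]], "angular": [[0, 0, 0], [0, 0, 0], [0, 0, 0]], "jaw": [1, 1, 1]}}

```text
time: 29.28
position: [0.4905, -0.1815, 0.1844]
ee_rot: [-180.0, 0.6, -95.0]
wrist_force: [0.8, 10.4, 2.7]
grip_width: 0.0001
gripper_force: 5.1
```

Call:
{"api": "step_arm", "payload": {"slide": [[-1, 0, 0], [-2, 0, 0], [-5, 0, 0], [-15, 0, 0], [-35, 0, 0], [-50, 0, 0], [-50, 0, 0], [-30, 0, 0], [0, 0, 0], [0, 0, 0]], "angular": [[0, 0, 0], [0, 0, 0], [0, 0, 0], [0, 0, 0], [0, 0, 0], [0, 0, 0], [0, 0, 0], [0, 0, 0], [0, 0, 0], [0, 0, 0]], "jaw": [1, 1, 1, 1, 1, 1, 1, 1, 1, 1]}}

```text
time: 30.52
position: [0.5071, 0.0016, 0.1849]
ee_rot: [-180.0, 0.1, -95.1]
wrist_force: [0.5, 0.1, 0.6]
grip_width: 0.0001
gripper_force: 0.0
```

```bash
python3 - <<'E'
from h import *
o=get_obs();w=grab_frame("wrist")[:,:,::-1];cv2.imwrite("pics/w9.png",w);cv2.imwrite("pics/s9.png",grab_frame("scene")[:,:,::-1]);cv2.imwrite("pics/t9.png",grab_frame("top")[:,:,::-1])
print(o["time"],o["position"],o["ee_rot"],o["wrist_force"])
np.save("w9.npy",[o["position"],o["ee_rot"]])
g=cv2.GaussianBlur(cv2.cvtColor(w,cv2.COLOR_BGR2GRAY),(3,3),0).astype(int)
for r in(.03,.07,.11,.16):
    print("r",r)
    for y in(-105,-100,-95.2):
        a,b=proj("wrist",local([[-.007,-r,.215],[-.007,-r,.045]],[.611,-.209,0],y),o);print(y,a.round(0),b.round(0))
    u=int(proj("wrist",local([[-.007,-r,.215]],[.611,-.209,0],-95.2),o)[0,0]);print(u,g[0:160:3,min(u,559)].tolist())
E
```

```text
30.525 [0.50708962 0.00163156 0.18488293] [-1.79988432e+02  8.11932945e-02 -9.51381770e+01] [0.54621726 0.07881654 0.61438118]
r 0.03
-105 [-168. -464.] [139. -77.]
-100 [-168. -482.] [140. -81.]
-95.2 [-169. -501.] [141. -86.]
-169 [168, 168, 170, 173, 173, 171, 170, 172, 170, 170, 171, 173, 168, 167, 168, 169, 171, 171, 171, 175, 178, 178, 172, 170, 175, 171, 121, 110, 114, 113, 109, 111, 111, 109, 109, 109, 109, 107, 108, 110, 111, 110, 111, 109, 110, 113, 110, 103, 107, 113, 114, 110, 109, 110]
r 0.07
-105 [  27. -416.] [199. -65.]
-100 [  27. -458.] [201. -75.]
-95.2 [  25. -501.] [201. -86.]
25 [151, 148, 152, 160, 160, 158, 160, 157, 153, 153, 157, 158, 157, 157, 154, 160, 163, 165, 168, 166, 164, 164, 164, 166, 169, 163, 163, 168, 166, 166, 168, 169, 166, 166, 171, 173, 169, 167, 167, 164, 165, 167, 171, 170, 170, 173, 172, 174, 167, 166, 171, 172, 168, 167]
r 0.11
-105 [ 212. -370.] [258. -53.]
-100 [ 218. -434.] [260. -69.]
-95.2 [ 220. -501.] [262. -86.]
220 [167, 170, 173, 171, 171, 172, 171, 174, 169, 170, 174, 172, 166, 168, 174, 177, 176, 173, 174, 175, 176, 177, 179, 176, 175, 171, 171, 175, 173, 173, 172, 175, 177, 176, 176, 178, 182, 185, 184, 179, 179, 176, 175, 178, 178, 171, 171, 179, 178, 174, 175, 175, 176, 178]
r 0.16
-105 [ 430. -316.] [330. -38.]
-100 [ 449. -405.] [334. -62.]
-95.2 [ 464. -501.] [337. -86.]
463 [166, 164, 161, 162, 162, 165, 168, 169, 166, 167, 170, 172, 171, 169, 165, 165, 165, 170, 171, 168, 166, 168, 172, 174, 173, 170, 166, 109, 104, 104, 106, 107, 105, 105, 107, 108, 110, 111, 110, 107, 106, 107, 109, 109, 106, 107, 109, 111, 111, 107, 108, 107, 111, 110]
```

```bash
python3 - <<'E'
from h import *
g={n:cv2.cvtColor(cv2.imread(f"pics/{n[0]}9.png"),cv2.COLOR_BGR2GRAY) for n in("top","scene")}
P=[.611,-.209,0]
# finger pull (16 mm proud, dark) predicted vs dark/edge profile along outward line, top edge z=.145 & door upper outer edge
for n in("top","scene"):
    for y in(-105,-100,-95.2):
        print(n,y,proj(n,local([[-.007,-.012,.215],[-.007,-.177,.215],[-.007,-.177,.045],[-.023,-.1565,.145]],P,y)).round(1).tolist())
for r in(.05,.11,.17):
    s=np.arange(-.03,.06,.003);q=proj("top",local([[-x,-r,.215] for x in s],P,-95.2))
    print(r,[(int(x*1000),int(g["top"][int(round(v)),int(round(u))])) for x,(u,v) in zip(s,q)])
    
E
```

```text
top -105 [[379.9, 175.6], [363.5, 243.6], [352.1, 246.3], [354.1, 235.1]]
top -100 [[380.3, 175.9], [370.0, 245.3], [357.8, 247.8], [359.4, 237.1]]
top -95.2 [[380.7, 176.2], [376.4, 246.3], [363.3, 248.7], [364.6, 238.5]]
scene -105 [[168.2, 207.4], [210.5, 162.5], [217.7, 206.1], [214.3, 189.1]]
scene -100 [[168.0, 207.0], [205.4, 160.3], [213.2, 204.1], [210.2, 186.8]]
scene -95.2 [[167.7, 206.7], [200.2, 158.6], [208.6, 202.4], [206.1, 184.9]]
0.05 [(-30, 175), (-27, 176), (-24, 172), (-21, 151), (-18, 159), (-15, 167), (-12, 166), (-9, 176), (-6, 176), (-3, 173), (0, 129), (2, 171), (5, 170), (8, 122), (11, 87), (14, 66), (17, 44), (20, 43), (23, 59), (26, 78), (29, 83), (32, 77), (35, 81), (38, 70), (41, 83), (44, 97), (47, 99), (50, 98), (53, 100), (56, 97)]
0.11 [(-30, 173), (-27, 175), (-24, 155), (-21, 111), (-18, 120), (-15, 165), (-12, 175), (-9, 175), (-6, 174), (-3, 166), (0, 118), (2, 156), (5, 169), (8, 150), (11, 95), (14, 79), (17, 46), (20, 41), (23, 41), (26, 48), (29, 80), (32, 79), (35, 82), (38, 70), (41, 65), (44, 96), (47, 100), (50, 100), (53, 98), (56, 101)]
0.17 [(-30, 175), (-27, 174), (-24, 173), (-21, 137), (-18, 158), (-15, 171), (-12, 175), (-9, 177), (-6, 179), (-3, 178), (0, 131), (2, 157), (5, 168), (8, 171), (11, 103), (14, 79), (17, 82), (20, 82), (23, 81), (26, 82), (29, 79), (32, 76), (35, 71), (38, 74), (41, 56), (44, 53), (47, 57), (50, 57), (53, 62), (56, 66)]
```

```bash
python3 - <<'E'
from h import *
P=[.611,-.209,0]
g=cv2.cvtColor(grab_frame("top")[:,:,::-1],cv2.COLOR_BGR2GRAY).astype(np.float32)
rs=np.arange(.05,.172,.004);s=np.arange(-.008,.016,.0005);E=[];L=[]
for r in rs:
    q=proj("top",local([[-x,-r,.215] for x in s],P,-95.2)).astype(np.float32)
    v=cv2.remap(g,q[:,:1].copy(),q[:,1:].copy(),cv2.INTER_LINEAR).ravel()
    m=np.abs(s)<.004;L.append(np.sum(s[m]*(180-v[m]))/np.sum(180-v[m]));k=np.where(v[22:]<125)[0];E.append(s[22:][k[0]] if len(k) else np.nan)
E,L=np.array(E),np.array(L);ok=~np.isnan(E)
print((E*1000).round(1),(L*1000).round(1));print(np.degrees(np.polyfit(rs[ok],E[ok],1)[0]),np.degrees(np.polyfit(rs,L,1)[0]))
E
```

```text
[ 9.   9.5  9.5  9.5  9.   3.   3.  10.  10.  10.  10.  10.  10.  10.5
 11.  11.  11.  11.  11.  11.  11.5 11.5 11.5 11.5 11.5 11.5 12.5 12.5
 12.5 12.5 12. ] [ 0.5  0.5  0.5  0.3  0.3  0.9  0.8  0.7  0.4 -0.2 -0.   0.6  0.5  0.4
  0.3  0.4  0.7  0.8  0.7  0.6  0.5  0.4  0.5  0.4  0.3  0.3  0.1  0.5
  0.6  0.7  0.6]
2.3622957480696227 0.00691814552035285
```

The door edge seems about 1° off parallel to the lip, so I'll press once more nearer the free edge and withdraw slowly.

```bash
python3 swing.py -24 160 -95.2 5
```

```text
t 30.725 yaw -95.25 doorframe [-199.5 -122.7   -0.2] F [-0.2  0.2 -0.1]
[[35.1, 7.5, -0.0], [35.1, 7.5, -0.0], [35.1, 7.5, -0.0], [35.1, 7.5, -0.0], [35.1, 7.5, -0.0]]
[[0, 0, np.float64(-0.0)], [0, 0, np.float64(-0.0)], [0, 0, np.float64(-0.0)], [0, 0, np.float64(-0.0)], [0, 0, np.float64(-0.0)]]
```

Call:
{"api": "step_arm", "payload": {"slide": [[45, 12, 0], [45, 12, 0], [45, 12, 0], [30, 2, 0], [7, 0, 0], [3, 0, 0], [0, 0, 0]], "angular": [[0, 0, 0], [0, 0, 0], [0, 0, 0], [0, 0, 0], [0, 0, 0], [0, 0, 0], [0, 0, 0]], "jaw": [1, 1, 1, 1, 1, 1, 1]}}

```text
time: 31.6
position: [0.4537, -0.1685, 0.1844]
ee_rot: [180.0, 0.2, -95.1]
wrist_force: [-0.7, -0.1, -0.2]
grip_width: -0.0001
gripper_force: 0.0
```

Call:
{"api": "step_arm", "payload": {"slide": [[1, 0, 0], [1, 0, 0], [1, 0, 0], [1, 0, 0], [0, 0, 0]], "angular": [[0, 0, 0], [0, 0, 0], [0, 0, 0], [0, 0, 0], [0, 0, 0]], "jaw": [1, 1, 1, 1, 1]}}

```text
time: 32.22
position: [0.4532, -0.173, 0.1844]
ee_rot: [-180.0, 0.1, -95.2]
wrist_force: [1.0, 0.0, 1.0]
grip_width: -0.0001
gripper_force: 0.0
```

Call:
{"api": "step_arm", "payload": {"slide": [[1, 0, 0], [1, 0, 0], [1, 0, 0], [1, 0, 0], [0, 0, 0]], "angular": [[0, 0, 0], [0, 0, 0], [0, 0, 0], [0, 0, 0], [0, 0, 0]], "jaw": [1, 1, 1, 1, 1]}}

```text
time: 32.85
position: [0.4528, -0.1771, 0.1844]
ee_rot: [180.0, 0.1, -95.2]
wrist_force: [0.5, 0.2, 0.3]
grip_width: 0.0001
gripper_force: 0.2
```

Call:
{"api": "step_arm", "payload": {"slide": [[0.7, 0, 0], [0.7, 0, 0], [0.7, 0, 0], [0.7, 0, 0], [0, 0, 0]], "angular": [[0, 0, 0], [0, 0, 0], [0, 0, 0], [0, 0, 0], [0, 0, 0]], "jaw": [1, 1, 1, 1, 1]}}

```text
time: 33.48
position: [0.4526, -0.1783, 0.1844]
ee_rot: [-180.0, 0.3, -95.1]
wrist_force: [0.5, 5.2, 1.1]
grip_width: -0.0001
gripper_force: 2.8
```

Call:
{"api": "step_arm", "payload": {"slide": [[0.7, 0, 0], [0.7, 0, 0], [0.7, 0, 0], [0.7, 0, 0], [0, 0, 0]], "angular": [[0, 0, 0], [0, 0, 0], [0, 0, 0], [0, 0, 0], [0, 0, 0]], "jaw": [1, 1, 1, 1, 1]}}

```text
time: 34.1
position: [0.4526, -0.1783, 0.1845]
ee_rot: [-180.0, 0.7, -95.0]
wrist_force: [0.4, 12.5, 3.8]
grip_width: -0.0003
gripper_force: 6.0
```

Call:
{"api": "step_arm", "payload": {"slide": [[-0.7, 0, 0], [-0.7, 0, 0], [-0.7, 0, 0], [-0.7, 0, 0], [-0.7, 0, 0], [-0.7, 0, 0], [-1, 0, 0], [-2, 0, 0], [-5, 0, 0], [-15, 0, 0]], "angular": [[0, 0, 0], [0, 0, 0], [0, 0, 0], [0, 0, 0], [0, 0, 0], [0, 0, 0], [0, 0, 0], [0, 0, 0], [0, 0, 0], [0, 0, 0]], "jaw": [1, 1, 1, 1, 1, 1, 1, 1, 1, 1]}}

```text
time: 35.35
position: [0.4548, -0.1556, 0.1844]
ee_rot: [-180.0, 0.1, -95.2]
wrist_force: [0.7, -0.2, -0.6]
grip_width: -0.0002
gripper_force: 0.0
```

Call:
{"api": "step_arm", "payload": {"slide": [[-40, 0, 0], [-50, 0, 0], [-50, 0, 0], [-30, 0, 0], [0, 0, 0]], "angular": [[0, 0, 0], [0, 0, 0], [0, 0, 0], [0, 0, 0], [0, 0, 0]], "jaw": [1, 1, 1, 1, 1]}}

```text
time: 35.98
position: [0.4698, 0.0163, 0.185]
ee_rot: [-180.0, 0.1, -94.9]
wrist_force: [-0.1, -0.8, 0.2]
grip_width: 0.0
gripper_force: 0.0
```

```bash
python3 - <<'E'
from h import *
P=[.611,-.209,0]
print(get_obs()["position"],get_obs()["wrist_force"])
im=grab_frame("top")[:,:,::-1];cv2.imwrite("pics/t10.png",im);g=cv2.cvtColor(im,cv2.COLOR_BGR2GRAY).astype(np.float32)
def edge(img,z,r0,r1,lo,hi,thr,base):
    rs=np.arange(r0,r1,.004);s=np.arange(lo,hi,.0005);E=[]
    for r in rs:
        q=proj("top",local([[-x,-r,z] for x in s],P,-95.2)).astype(np.float32)
        v=cv2.remap(img,q[:,:1].copy(),q[:,1:].copy(),cv2.INTER_LINEAR).ravel()
        E.append(s[np.argmin(np.diff(cv2.GaussianBlur(v[None],(9,1),0)[0]))])
    E=np.array(E)*1000;a=np.polyfit(rs,E,1);k=abs(E-np.polyval(a,rs))<2;a=np.polyfit(rs[k],E[k],1);print(z,E,np.degrees(a[0]/1000))
edge(g,.215,.05,.172,.004,.018,125,0)
g9=cv2.cvtColor(cv2.imread("pics/t9.png"),cv2.COLOR_BGR2GRAY).astype(np.float32)
edge(g9,.215,.05,.172,.004,.018,125,0)
# reference: analyser top front edge in same image (z=.24, 16 mm behind hinge)
edge(g,.24,.0,.2,-.026,-.006,0,0)
g0=cv2.cvtColor(cv2.imread("pics/top0.png"),cv2.COLOR_BGR2GRAY).astype(np.float32)
edge(g0,.24,.0,.2,-.026,-.006,0,0)
E
```

```text
[0.46982483 0.01627906 0.1850008 ] [-0.12194798 -0.82583491  0.17380027]
0.215 [7.5 7.  7.  7.  8.  8.  8.  8.  7.5 7.5 7.5 7.5 8.5 8.5 8.5 8.  8.  8.
 8.  8.  8.5 9.  8.5 8.5 8.5 8.  8.  8.  9.5 9.  9. ] 0.7133093518009732
0.215 [ 8.   9.   9.   9.   8.5  8.5  9.  10.  10.   9.5  9.5  9.5  9.5  9.5
 10.5 10.5 10.5 10.  10.  10.5 11.5 11.  11.  11.  11.  10.5 12.  12.
 12.  12.  11.5] 1.6547621804937584
0.24 [-15.  -15.  -15.  -15.5 -15.5 -15.5 -16.  -17.  -16.5 -16.5 -16.5 -16.
 -15.5 -15.5 -16.  -16.  -16.  -16.5 -16.5 -18.5 -17.  -16.5 -16.  -16.
 -16.  -16.  -16.5 -16.5 -16.5 -17.  -17.  -16.5 -16.5 -16.  -16.5 -16.5
 -16.5 -16.5 -17.  -17.  -17.  -17.  -17.  -16.5 -16.5 -16.5 -16.5 -16.5
 -16.5 -16.5] -0.3492429493320016
0.24 [-15.  -15.  -15.  -15.5 -15.5 -15.5 -16.  -17.  -16.  -16.5 -16.5 -16.
 -16.  -16.  -16.  -16.  -16.  -16.5 -16.5 -18.5 -17.  -16.5 -15.5 -16.
 -16.  -16.  -16.5 -16.5 -16.5 -17.  -17.  -17.  -16.5 -16.  -16.  -16.5
 -16.5 -16.5 -17.  -17.  -17.  -17.  -17.  -16.5 -16.5 -16.5 -16.5 -16.5
 -16.5 -17. ] -0.3605483628736301
```

The second press brought the door from about 2° to 1° off. I'll repeat once with a lighter touch and slower release so the rubber can't kick it back.

Call:
{"api": "step_arm", "payload": {"slide": [[45, 0, 0], [50, 0, 0], [50, 0, 0], [30, 0, 0], [10, 0, 0], [4, 0, 0], [2, 0, 0], [0, 0, 0]], "angular": [[0, 0, 0], [0, 0, 0], [0, 0, 0], [0, 0, 0], [0, 0, 0], [0, 0, 0], [0, 0, 0], [0, 0, 0]], "jaw": [1, 1, 1, 1, 1, 1, 1, 1]}}

```text
time: 37.02
position: [0.453, -0.1757, 0.1845]
ee_rot: [-180.0, 0.1, -95.1]
wrist_force: [-0.3, 0.3, 1.3]
grip_width: -0.0003
gripper_force: 0.0
```

Call:
{"api": "step_arm", "payload": {"slide": [[0.3, 0, 0], [0.3, 0, 0], [0.3, 0, 0], [0.3, 0, 0], [0.3, 0, 0], [0.3, 0, 0], [0.3, 0, 0], [0.3, 0, 0], [0, 0, 0], [0, 0, 0]], "angular": [[0, 0, 0], [0, 0, 0], [0, 0, 0], [0, 0, 0], [0, 0, 0], [0, 0, 0], [0, 0, 0], [0, 0, 0], [0, 0, 0], [0, 0, 0]], "jaw": [1, 1, 1, 1, 1, 1, 1, 1, 1, 1]}}

```text
time: 38.28
position: [0.4527, -0.1783, 0.1844]
ee_rot: [-180.0, 0.2, -95.1]
wrist_force: [-0.2, 3.3, 1.3]
grip_width: 0.0001
gripper_force: 1.9
```

Call:
{"api": "step_arm", "payload": {"slide": [[0.2, 0, 0], [0.2, 0, 0], [0.2, 0, 0], [0.2, 0, 0], [0, 0, 0], [0, 0, 0], [0, 0, 0]], "angular": [[0, 0, 0], [0, 0, 0], [0, 0, 0], [0, 0, 0], [0, 0, 0], [0, 0, 0], [0, 0, 0]], "jaw": [1, 1, 1, 1, 1, 1, 1]}}

```text
time: 39.15
position: [0.4527, -0.1783, 0.1845]
ee_rot: [-180.0, 0.3, -95.1]
wrist_force: [0.0, 5.8, 1.8]
grip_width: 0.0002
gripper_force: 3.2
```

Call:
{"api": "step_arm", "payload": {"slide": [[-0.2, 0, 0], [-0.2, 0, 0], [-0.2, 0, 0], [-0.2, 0, 0], [-0.2, 0, 0], [-0.2, 0, 0], [-0.2, 0, 0], [-0.2, 0, 0], [-0.3, 0, 0], [-0.3, 0, 0]], "angular": [[0, 0, 0], [0, 0, 0], [0, 0, 0], [0, 0, 0], [0, 0, 0], [0, 0, 0], [0, 0, 0], [0, 0, 0], [0, 0, 0], [0, 0, 0]], "jaw": [1, 1, 1, 1, 1, 1, 1, 1, 1, 1]}}

```text
time: 40.4
position: [0.4527, -0.1782, 0.1844]
ee_rot: [180.0, 0.0, -95.2]
wrist_force: [0.2, 0.4, 1.2]
grip_width: -0.0003
gripper_force: 0.7
```

Call:
{"api": "step_arm", "payload": {"slide": [[-0.5, 0, 0], [-0.5, 0, 0], [-1, 0, 0], [-3, 0, 0], [-10, 0, 0], [-35, 0, 0], [-50, 0, 0], [-50, 0, 0], [-30, 0, 0], [0, 0, 0]], "angular": [[0, 0, 0], [0, 0, 0], [0, 0, 0], [0, 0, 0], [0, 0, 0], [0, 0, 0], [0, 0, 0], [0, 0, 0], [0, 0, 0], [0, 0, 0]], "jaw": [1, 1, 1, 1, 1, 1, 1, 1, 1, 1]}}

```text
time: 41.65
position: [0.4688, 0.0042, 0.1849]
ee_rot: [-180.0, 0.1, -94.9]
wrist_force: [-0.1, -0.8, -0.2]
grip_width: -0.0001
gripper_force: 0.0
```

```bash
python3 - <<'E'
from h import *
P=[.611,-.209,0]
print(get_obs()["time"],get_obs()["position"])
im=grab_frame("top")[:,:,::-1];g=cv2.cvtColor(im,cv2.COLOR_BGR2GRAY).astype(np.float32)
t10=cv2.cvtColor(cv2.imread("pics/t10.png"),cv2.COLOR_BGR2GRAY).astype(np.float32)
for img in(g,t10):
    rs=np.arange(.05,.172,.004);s=np.arange(.004,.018,.0005);E=[]
    for r in rs:
        q=proj("top",local([[-x,-r,.215] for x in s],P,-95.2)).astype(np.float32)
        v=cv2.remap(img,q[:,:1].copy(),q[:,1:].copy(),cv2.INTER_LINEAR).ravel()
        E.append(s[np.argmin(np.diff(cv2.GaussianBlur(v[None],(9,1),0)[0]))]*1000)
    print(E[::3],np.degrees(np.polyfit(rs,E,1)[0]/1000))
t0=cv2.imread("pics/top0.png");d=cv2.absdiff(im,t0).max(2)
for n,(a,b,c,e) in dict(bottle=(205,140,240,175),beaker=(145,145,185,185),lid=(75,230,160,315),).items():print(n,d[b:e,a:c].mean())
E
```

```text
41.65 [0.4687635  0.00419542 0.18493837]
[np.float64(7.5000000000000036), np.float64(6.500000000000003), np.float64(8.000000000000004), np.float64(7.5000000000000036), np.float64(7.000000000000003), np.float64(8.000000000000004), np.float64(7.5000000000000036), np.float64(7.5000000000000036), np.float64(8.000000000000004), np.float64(7.5000000000000036), np.float64(8.500000000000004)] 0.4389596011082913
[np.float64(7.5000000000000036), np.float64(7.000000000000003), np.float64(8.000000000000004), np.float64(7.5000000000000036), np.float64(8.500000000000004), np.float64(8.000000000000004), np.float64(8.000000000000004), np.float64(9.000000000000005), np.float64(8.500000000000004), np.float64(8.000000000000004), np.float64(9.000000000000005)] 0.7133093518009732
bottle 4.729795918367347
beaker 4.688125
lid 6.111695501730104
```

The door is now within about half a degree of the analyser's front, which is within measurement error. The bystanders haven't moved and the arm is clear, so I'm handing in.

```bash
python3 -c "
from rig import *
print(sign_off())"
```

```text
the job is handed in; nothing more can be done
None
```

The door is seated fully down on both hinge pins and swung shut against its bumpers (within about half a degree by the top camera), the gripper is clear, the bottle, beaker and lid have not moved, and the job was handed in at about 42 s.

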